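# Let the welding-table length stop out by one hole

## Robot

A 6-joint arm with a two-finger parallel gripper is mounted at the origin on the work surface. World frame = base frame: x ahead of the robot, y to its left, z up, the work surface at z = 0. Lengths are in mm, angles in rad, forces in N, time in s.
With the tool pointing down it reaches from about 275 to 750 mm from the base axis. Payload 10.2 kg.
Tool frame: the origin (TCP) lies midway between the tips of the shut fingers; the grasp point (between the pads) lies 19 mm behind it; z points along the fingers, y is the direction in which the jaws open and shut (so a half turn about z gives the same grasp; the last joint's range is limited). The gripper opens to 85 mm and grips with 20 to 120 N. Pads are 22 mm wide; open, the fingers measure 114 mm over their backs; the gripper's body (76 mm by 85 mm) begins 54 mm behind the grasp point. The pads swing forward as they close: fully open they stand 13 mm farther back than shut.
Start: joints at [-0.223, 0.313, 1.498, -0, 1.331, -0.223], TCP at [525.006, -0.013, 231.294] pointing down, gripper open.
Joint ranges: [-2.94, 2.94], [-0.97, 2.17], [0.19, 2.56], [-1.23, 4.37], [0.02, 3.11], [-2.88, 2.88]. Speed limits (rad/s): [2.39, 2.39, 3.01, 3.14, 3.14, 3.14].

## Interface

Orientations are given as a unit quaternion [w, x, y, z].
In Python, from rig import sense, optics, ctrl gives the robot as it stands.
- The arm moves only by the tool play_rows, never from a script. Its argument "plan" is a list of rows, each a list of 7 numbers: the shift along the world's x, y, z in mm, then the turn, a rotation vector about the world's x, y, z in rad, then the opening, from -1 (shut) to 1 (fully open), so that 0 is half open. A call has 1 to 5 rows; each row shifts and turns the pose as measured when the row begins; what a row does not reach is not made up. A row lasts 1/12 s, in which the tool goes at most 41.7 mm and 7.16 degrees, less where a joint would pass 70% of its speed; a pose out of reach is approached as far as the arm can. A call is refused whole if a number of a shift passes 41.7 or a number of a turn 0.125, either way. A call with a gripper value outside its range is refused whole. The fingers move at their own pace and stop on an object; "grip_force" is the grip in N (left out, the last holds). Time passes only in rows, so rows that do not move let the fingers close. It gives the time, the measured TCP pose, the force and the opening at its end, in the units of the state.
- sense(): the state, without advancing time (a new reading comes with each control period).
- optics.capture(name): name is "scene" or "side" or "wrist"; returns a dict with "img" (400x640x3 uint8, blue, green, red), "fx", "fy", "cx", "cy" (pixels), "world_to_cam" (4x4, takes a point from world to camera coordinates). Camera axes: x right, y up, looking along -z (the intrinsics and any distortion apply to the point x, -y, -z); pixel columns grow to the right and rows downward; lengths in mm; the calibration is good to about 2 mm. A picture is of the moment at which its call begins. There is no depth.
- ctrl.finish_job(): hands the job in, once; it reports no verdict.
The state is a dict: "time_s": time; "joints": joint angles; "dq": joint speeds; "tau": joint torques, N m; "eef_pos": TCP position; "ee_rot": TCP orientation; "force": force on the tool from outside, world axes, zero at the start; "wrist_torque": the same for the moment, N m; "grip_width": opening from 0.0 (shut) to 1.0 (fully open).
Only numpy, scipy, OpenCV 4.12 (cv2) and the standard library are available. Lean on these libraries where they do the work, as an engineer would, in place of code of your own. Each camera call takes 0.05 s, during which the arm holds its last target. There are 200 camera calls.

## Task

The next part needs a longer setting, so let the length stop on the welding table out by one hole (the holes are not evenly spaced): press its sprung button in and pull the tube outward, away from its magnet foot, until the button pops out in the very next hole. Then pull the tube lightly up solid against the popped-out button to be sure that it has locked, and let go; never haul hard on the button, do not push the tube the other way or past that hole, and leave the other things where they are.

Things in the scene. Friction and masses are not known exactly. Their poses are not given: they have to be found in the camera images.
- stop_base: Fixed part of the length stop: a grey magnet foot 80 x 74 x 76 mm high with a small black lever on top (to 97 mm), and a dark square inner tube (35 mm) sticking out level, axis 50 mm above the table, to 285 mm from the origin. Origin: centre of the foot's underside, on the table. x axis: along the tube, outward from the foot (the way to pull); z up.
- stop_tube (a joint): Slide of the bright outer tube, in m: 0 at the start, growing as it is pulled outward. The next hole comes at 0.026 to 0.036 (a new draw each time and not in the state: feel or look for it), the one after that at 0.064. A popped-out button has 0.8 mm play each way in its hole. About 3 N of friction.
- tube_axis (a point): A point on the outer tube's axis, abreast of the button at the start; moves with the tube. Bright square tube 40 x 40 mm outside, wall 2 mm, 200 mm long, from 80 mm short of this point (foot side) to 120 mm beyond it, 30 to 70 mm above the table. Its side facing along -y of stop_base has a row of five 13.5 mm holes at mid height, unevenly spaced; the next one is on the foot's side of the button.
- stop_button (a joint): How far the button is pressed in, in m: 0 = popped right out, its straight side locking the tube; 0.007 = flush with the outside of the tube; 0.009 = under the tube wall. The spring takes 1.5 N to start, about 3.3 N at flush. The locked button must not be pulled on with more than 18 N; 5 to 12 N is enough for the check.
- button_tip (a point): Outermost point of the button, 50 mm up: dark, 12 mm across, domed (6 mm radius), on the inner tube 190 mm from stop_base's origin, standing out along -y of stop_base 7 mm from the tube's side. Pinching the tube from above across its sides, one finger on the button, presses it flush; a pull of 10 to 15 N then rides the tube's wall over the dome and it stays in until the next hole comes.
- stop_plate (a point): Middle of the outer face of the stop plate on the tube's outer end, on the tube axis. Plate 8 mm thick, 80 mm wide, from 2 to 90 mm above the table.
- tee_joint: Bystander: brown steel tee, a 150 x 60 x 8 mm flat bar with a plate 8 mm thick standing along its middle to 78 mm high. Origin: centre of the underside, x along it.
- table_bolt: Bystander: clamping bolt standing on its black head (42 mm across, 22 mm high), 60 mm high in all. Origin: centre of the underside.
- locking_clamp: Bystander: steel locking clamp lying flat, 205 mm long, 85 mm wide, 22 mm high. Origin: near its middle, 2 mm above the table.
- spray_bottle: Bystander: blue anti-spatter bottle, 66 mm across, 190 mm high. Origin: centre of the underside.

How it is judged:
By the outcome, as a careful person would: the job done as asked, in the order asked, and still so for the second after the job is handed in, with the robot touching nothing.
It also fails if it takes over 35 s, if anything falls off the work surface, if the arm or the gripper's body presses on something with over 40 N, if the wrist force passes 120 N, or if a joint passes its speed limit or range.

## Working session

There is one attempt and no reset: what is moved stays moved. The work goes in short steps, Python scripts to look and compute and a tool call to move; the robot and the scene stay as the last step left them, time stands still between calls to the robot, and variables do not carry over. Pictures are saved under pics/ and viewed, about 8 in all and at most 12, crops included, and the job is handed in when it is done.

Besides the shell and the picture viewer there is one more tool, called after ">>>" as a command line: name --pt "numbers of a row" for each row, then --argument value for the rest. play_rows: Moves the arm, as the interface text tells. Its arguments: {"type":"object","properties":{"plan":{"type":"array"},"grip_force":{"type":"number"}},"required":["plan"]}

```bash
mkdir -p pics
cat > h.py <<'E'
import numpy as np, cv2
from rig import sense, optics, ctrl
def snap(cam,name,crop=None,s=1):
    d=optics.capture(cam); im=d["img"]
    np.savez(f"pics/{name}.npz",**{k:d[k] for k in("fx","fy","cx","cy","world_to_cam")})
    if crop: im=im[crop[1]:crop[3],crop[0]:crop[2]]
    cv2.imwrite(f"pics/{name}.png",cv2.resize(im,None,fx=s,fy=s,interpolation=cv2.INTER_CUBIC)); return d
def at_z(d,u,v,z):
    M=np.array(d["world_to_cam"]);R=M[:3,:3];t=M[:3,3]
    r=R.T@np.array([(u-d["cx"])/d["fx"],-(v-d["cy"])/d["fy"],-1]);c=-R.T@t
    return c+r*(z-c[2])/r[2]
def proj(d,p):
    M=np.array(d["world_to_cam"]);q=M[:3,:3]@np.array(p)+M[:3,3]
    return np.array([d["cx"]+d["fx"]*q[0]/-q[2],d["cy"]+d["fy"]*-q[1]/-q[2]])
E
python3 - <<'E'
from h import *
print(sense()); 
for c in("scene","side","wrist"):
    d=snap(c,c+"0"); print(c,{k:v for k,v in d.items() if k!="img"})
a=[cv2.imread(f"pics/{c}0.png") for c in("scene","side")]
E
```

```text
{'time_s': 0.0, 'joints': array([-2.23397386e-01,  3.13441583e-01,  1.49845786e+00,  3.18196451e-05,
        1.33096164e+00, -2.23380009e-01]), 'dq': array([ 0.0003137 , -0.00036715, -0.00115107,  0.00022248, -0.00088355,
       -0.0004924 ]), 'tau': array([-5.78409599e-04, -4.12261176e+01, -2.59742296e+01, -3.58453699e-04,
        4.11797926e-03, -1.23038126e-05]), 'eef_pos': array([5.24746219e+02, 5.49551998e-02, 2.30731552e+02]), 'ee_rot': array([-5.44898781e-04,  7.07115462e-01,  7.07097816e-01, -3.24890501e-04]), 'force': array([ 0.03921683, -0.4624322 ,  0.65664205]), 'wrist_torque': array([0.01600145, 0.02034839, 0.01227556]), 'grip_width': 0.9999752904357028}
scene {'fx': 465.88629020466783, 'fy': 465.88629020466783, 'cx': 314.92861514560593, 'cy': 201.54232573226938, 'world_to_cam': array([[ 7.66632613e-01,  6.41976297e-01,  1.18689176e-02,
        -4.79279732e+02],
       [-5.30191393e-01,  6.22498794e-01,  5.75666863e-01,
         2.55775339e+02],
       [ 3.62176094e-01, -4.47617790e-01,  8.17598184e-01,
        -1.20964215e+03],
       [ 0.00000000e+00,  0.00000000e+00, 
[... 273 characters left out ...]
1, -5.39513842e-01,  8.33138151e-01,
        -8.67365402e+01],
       [-2.03208819e-01,  8.08055255e-01,  5.52949257e-01,
        -1.07354666e+03],
       [ 0.00000000e+00,  0.00000000e+00,  0.00000000e+00,
         1.00000000e+00]])}
wrist {'fx': 278.4359015044039, 'fy': 278.4359015044039, 'cx': 319.6210556251865, 'cy': 204.37590187328638, 'world_to_cam': array([[ 9.99999114e-01, -6.15048348e-04, -1.18051135e-03,
        -5.22970066e+02],
       [ 2.37741436e-04,  9.55116880e-01, -2.96229117e-01,
         3.81606811e+01],
       [ 1.30972154e-03,  2.96228574e-01,  9.55116180e-01,
        -3.78378387e+02],
       [ 0.00000000e+00,  0.00000000e+00,  0.00000000e+00,
         1.00000000e+00]])}
```

View pics/scene0.png

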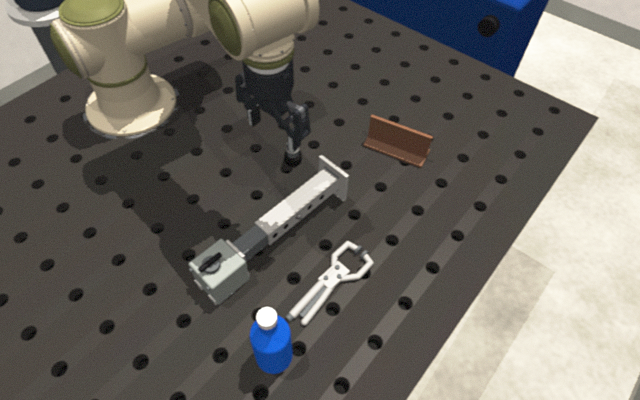

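View pics/side0.png

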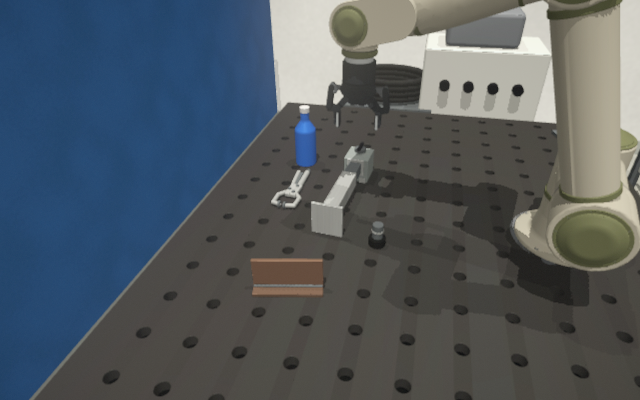

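Scene: the stop runs from the foot (~218,270) to the plate (~335,180). The holes and the button are on the side facing the scene camera. Enlarging to measure.

Run:
```python
from h import *
im=cv2.imread("pics/scene0.png")[145:310,180:360]
cv2.imwrite("pics/z.png",cv2.resize(im,None,fx=4,fy=4,interpolation=cv2.INTER_CUBIC))
```

```text
(no output)
```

View pics/z.png

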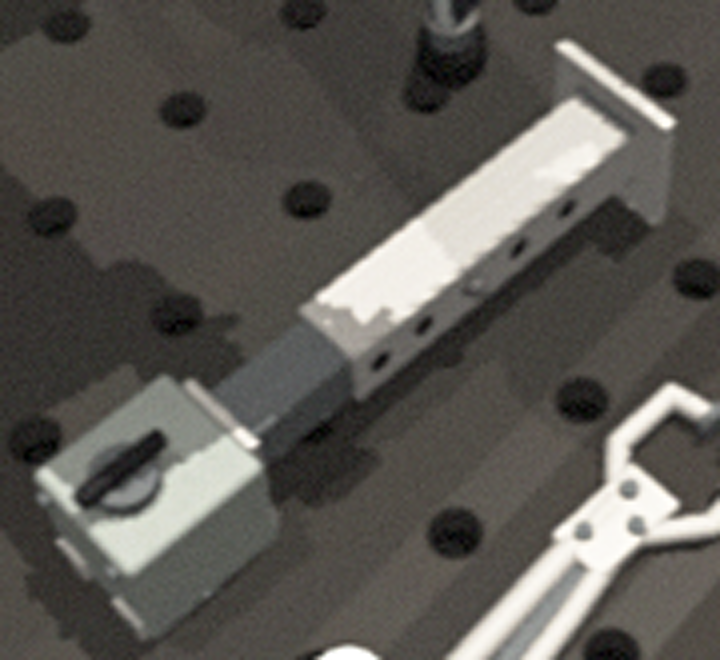

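View pics/wrist0.png

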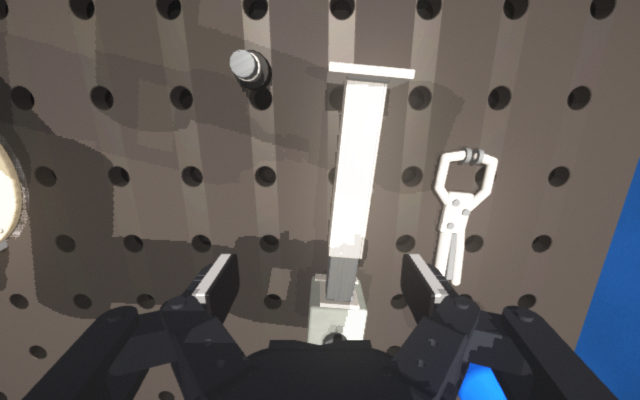

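The zoom shows the button at scene px (298.8,216.8), with holes at px (275,235), (286,225.8), (309.8,206.5) and (321.5,196.8). The tube runs nearly along world +y and the button faces world +x. The wrist view agrees: the tube goes from (345,250) to (365,85), with the bolt at (250,70) and the clamp at (455,200).

```bash
cat >> h.py <<'E'
def L(n): return dict(np.load(f"pics/{n}.npz"))
E
python3 - <<'E'
from h import *
np.set_printoptions(precision=1,suppress=True)
s=L("scene0");w=L("wrist0")
Z=lambda a,b:(a/4+180,b/4+145)
for n,p,z in[("nearL",(302,308),70),("nearR",(355,360),70),("farL",(577,95),70),("farR",(627,135),70),("plL",(560,42),90),("plR",(672,124),90),("btn",(475,287),50),("h1",(380,360),50),("h2",(424,323),50),("h4",(519,246),50),("h5",(566,207),50)]:
    print(n,at_z(s,*Z(*p),z))
for n,p,z in[("nearL",(331,248),70),("nearR",(361,253),70),("farL",(346,83),70),("farR",(387,84),70),("plL",(330,64),90),("plR",(413,70),90),("bolt",(243,65),60)]:
    print("w",n,at_z(w,*p,z))
E
```

```text
nearL [539.1 -81.4  70. ]
nearR [579.5 -86.3  70. ]
farL [556.7 111.7  70. ]
farR [594.  107.8  70. ]
plL [536.6 121.   90. ]
plR [616.2 115.7  90. ]
btn [587.1  -7.   50. ]
h1 [579.7 -70.4  50. ]
h2 [581.8 -40.1  50. ]
h4 [587.8  27.   50. ]
h5 [590.5  62.1  50. ]
w nearL [536.6 -72.9  70. ]
w nearR [572.7 -79.5  70. ]
w farL [549.5 108.8  70. ]
w farR [590.6 107.8  70. ]
w plL [532.7 122.6  90. ]
w plR [609.3 117.6  90. ]
w bolt [445.3 126.8  60. ]
```

>>> play_rows --pt "13 -3 -28 0 0 -0.04 1" --pt "13 -3 -28 0 0 -0.04 1" --pt "12 -2 -28 0 0 0 1" --pt "0 0 -20 0 0 0 1" --pt "0 0 0 0 0 0 1"

```text
time_s: 0.57
eef_pos: [564.2, -8.2, 123.6]
ee_rot: [0.001, 0.736, 0.677, 0.001]
force: [-1.1, 0.0, -0.5]
grip_width: 0.999
```

Run:
```python
from h import *
s=sense();print(s["time_s"],s["eef_pos"],s["ee_rot"],s["force"])
snap("wrist","w1"); snap("side","side1",(280,80,460,260),4);snap("scene","sc1",(180,140,360,260),4)
im=cv2.imread("pics/sc1.png");w=cv2.imread("pics/w1.png")
cv2.imwrite("pics/c1.png",im)
```

```text
0.5667 [564.22667164  -8.15964363 123.63467088] [1.09205020e-03 7.36122279e-01 6.76847437e-01 5.87319994e-04] [-1.11058248  0.00934938 -0.54565103]
```

View pics/w1.png

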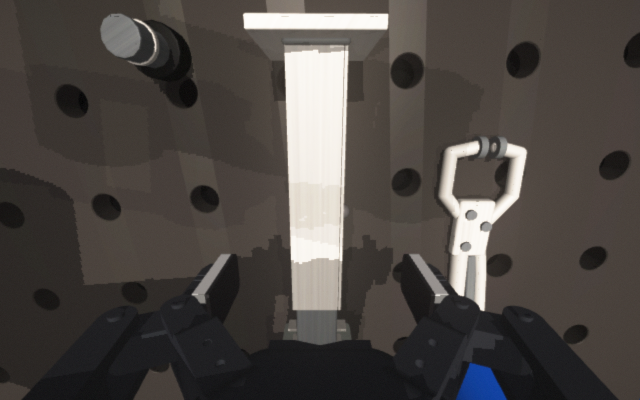

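Wrist: the tube is parallel to the fingers. It spans px 285–348 at the top and 291–340 at the bottom, and the button peeks out at (346,212).

Run:
```python
from h import *
np.set_printoptions(precision=1,suppress=True)
w=L("w1")
for n,p,z in[("fL",(286,45),70),("fR",(348,45),70),("nL",(291,308),70),("nR",(340,308),70),("btn",(346,212),50),("plL",(245,15),90),("plR",(387,15),90)]: print(n,at_z(w,*p,z))
```

```text
fL [552.  111.8  70. ]
fR [590.5 108.5  70. ]
nL [532.9 -81.1  70. ]
nR [573.3 -84.6  70. ]
btn [584.5  -8.   50. ]
plL [533.3 123.4  90. ]
plR [610.1 117.   90. ]
```

View pics/sc1.png

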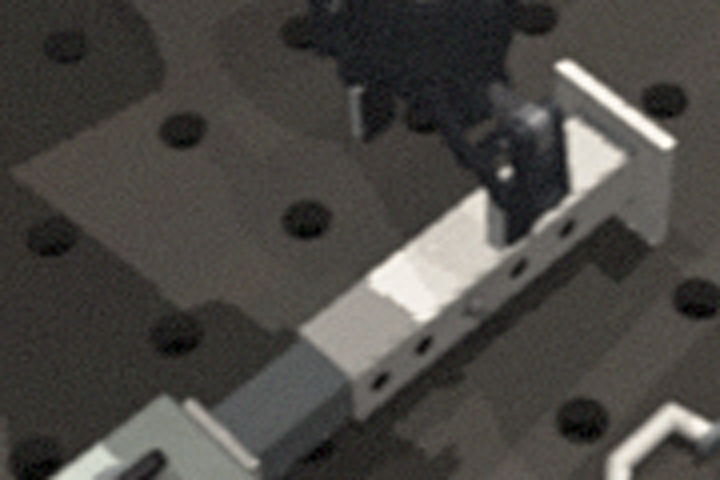

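>>> play_rows --pt "-2 2 -33 0 0 0 1" --pt "0 0 -33 0 0 0 1" --pt "0 0 -22 0 0 0 1" --pt "0 0 -6 0 0 0 1" --pt "0 0 0 0 0 0 1" --grip_force 25

```text
time_s: 1.13
eef_pos: [569.2, -7.3, 42.8]
ee_rot: [0.013, 0.736, 0.677, 0.009]
force: [0.1, -0.1, -0.6]
grip_width: 1.002
```

Run:
```python
from h import *
snap("scene","sc2",(230,140,360,250),5)
```

```text
(no output)
```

View pics/sc2.png

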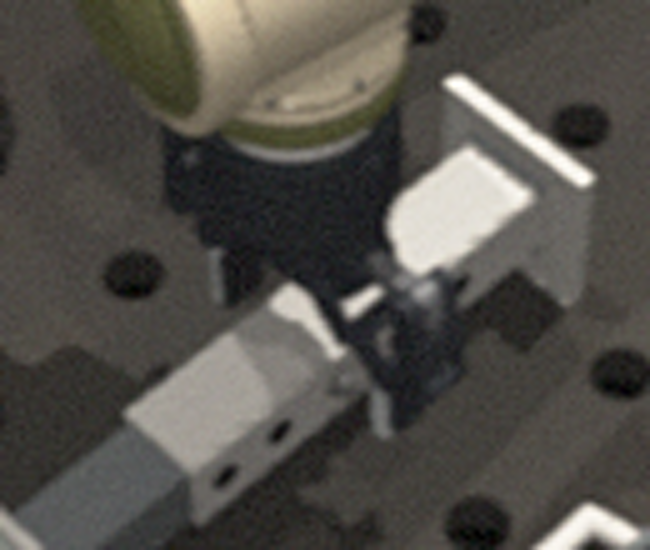

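Scene: the open fingers straddle the tube, right beside the button (crop px 345,375). The tool has drifted +7 mm in x and tilted slightly, so I'll correct that.

```bash
cat > t.py <<'E'
from h import *
from scipy.spatial.transform import Rotation as R
def tilt(yaw=-0.087):
    s=sense();q=s["ee_rot"]; r=R.from_quat([q[1],q[2],q[3],q[0]])
    g=R.from_rotvec([0,0,yaw])*R.from_matrix([[0,1,0],[1,0,0],[0,0,-1]])
    print("t",round(s["time_s"],2),"pos",s["eef_pos"].round(2),"corr",(g*r.inv()).as_rotvec().round(4),"F",s["force"].round(2),"M",s["wrist_torque"].round(2),"w",round(s["grip_width"],3))
if __name__=="__main__": tilt()
E
python3 t.py
```

```text
t 1.18 pos [569.51  -7.32  43.57] corr [ 0.0072  0.0306 -0.0043] F [-0.1   1.7   0.59] M [-0.04 -0.02 -0.01] w 0.999
```

>>> play_rows --pt "-3 1 -8 0.007 0.03 -0.004 1" --pt "-3 0 -6 0 0 0 1" --pt "-2 0 -3 0 0 0 1" --pt "0 0 0 0 0 0 1"

```text
time_s: 1.52
eef_pos: [563.7, -6.8, 30.8]
ee_rot: [0.003, 0.737, 0.676, 0.002]
force: [-0.5, -0.4, -1.0]
grip_width: 1.006
```

```bash
python3 t.py
```

```text
t 1.52 pos [563.72  -6.79  30.81] corr [ 0.0014  0.0063 -0.    ] F [-0.54 -0.37 -1.  ] M [-0.03 -0.01  0.  ] w 1.006
```

>>> play_rows --pt "-1 0 -3 0 0.006 0 0.3" --pt "0 0 0 0 0 0 0.2" --pt "0 0 0 0 0 0 0.2" --grip_force 25

```text
time_s: 1.77
eef_pos: [563.0, -6.9, 28.4]
ee_rot: [0.001, 0.737, 0.676, -0.0]
force: [0.2, 0.2, -0.1]
grip_width: 0.61
```

```bash
python3 t.py
python3 - <<'E'
from h import *
a=optics.capture("scene")["img"][140:260,230:360];b=optics.capture("wrist")["img"][180:330,180:460]
a=cv2.resize(a,None,fx=4,fy=4,interpolation=2);b=cv2.resize(b,None,fx=1.85,fy=1.85,interpolation=2)
W=520;o=np.zeros((a.shape[0]+b.shape[0],W,3),np.uint8);o[:a.shape[0],:a.shape[1]]=a;o[a.shape[0]:,:b.shape[1]]=b
o=cv2.resize(o,None,fx=.78,fy=.78);cv2.imwrite("pics/p3.png",o)
E
```

```text
t 1.77 pos [562.99  -6.91  28.44] corr [ 0.0017  0.0012 -0.    ] F [ 0.18  0.25 -0.08] M [-0.01 -0.01 -0.02] w 0.61
```

View pics/p3.png

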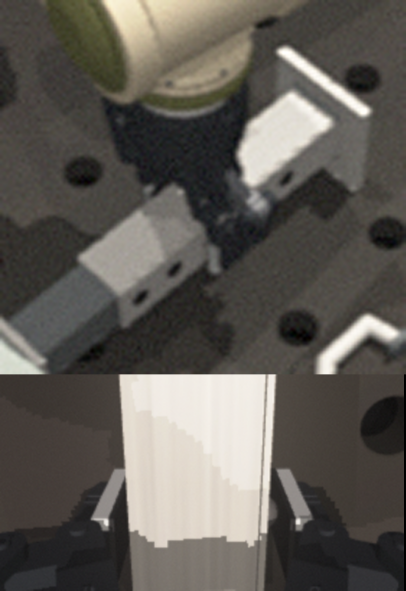

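Both views show the tube centred between the pads to about 1 mm, with the button under the right pad at crop px (272,507). Closing.

>>> play_rows --pt "0 0 0 0 0 0 -0.1" --pt "0 0 0 0 0 0 -1" --pt "0 0 0 0 0 0 -1" --pt "0 0 0 0 0 0 -1" --grip_force 30

```text
time_s: 2.2
eef_pos: [561.8, -6.8, 29.0]
ee_rot: [-0.0, 0.737, 0.676, -0.001]
force: [0.1, 0.6, -0.8]
grip_width: 0.465
```

```bash
python3 t.py
```

```text
t 2.2 pos [561.79  -6.81  29.02] corr [ 0.0016 -0.002  -0.0004] F [ 0.13  0.58 -0.75] M [ 0.04  0.01 -0.03] w 0.465
```

Width is 39.5 mm, so the button is pressed flush. Starting the pull gently.

>>> play_rows --pt "0.2 2 0 0 0 0 -1" --pt "0.2 2 0 0 0 0 -1"

```text
time_s: 2.37
eef_pos: [562.0, -3.9, 29.0]
ee_rot: [0.0, 0.737, 0.676, -0.002]
force: [-1.7, -5.6, 1.0]
grip_width: 0.464
```

```bash
python3 t.py
```

```text
t 2.37 pos [562.05  -3.94  29.02] corr [ 0.0034 -0.0026 -0.0003] F [-1.73 -5.56  0.96] M [-0.56  0.16  0.04] w 0.464
```

>>> play_rows --pt "0.2 2 0 0 0 0 -1" --pt "0.2 2 0 0 0 0 -1" --pt "0.2 2 0 0 0 0 -1"

```text
time_s: 2.62
eef_pos: [562.4, -0.5, 29.0]
ee_rot: [0.002, 0.737, 0.676, -0.004]
force: [-2.8, -5.2, 1.1]
grip_width: 0.466
```

```bash
python3 t.py
python3 - <<'E'
from h import *
snap("scene","sc4",(230,140,360,250),5)
E
```

```text
t 2.62 pos [ 5.6235e+02 -4.6000e-01  2.9030e+01] corr [ 0.0077 -0.0038 -0.0005] F [-2.8  -5.16  1.13] M [-0.39 -0.    0.13] w 0.466
```

View pics/sc4.png

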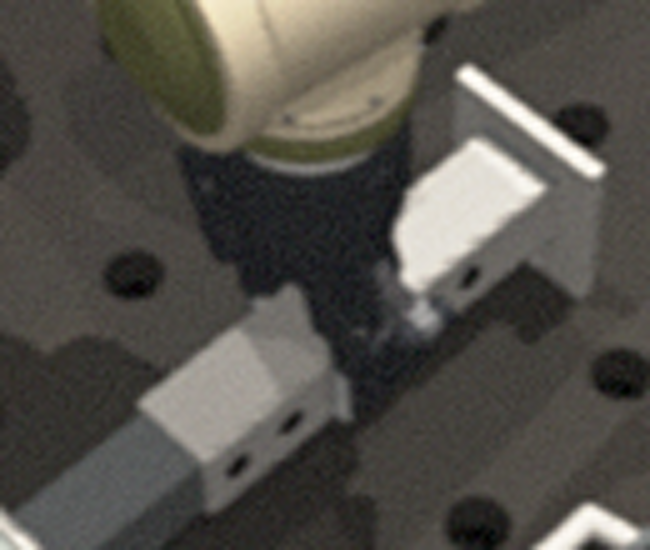

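The plate and holes have moved along with the gripper by about 7 mm, so the tube has ridden over the dome and isn't slipping. Continuing to about 23 mm.

>>> play_rows --pt "0.1 4 0 0.004 -0.002 0 -1" --pt "0.2 4 0 0.002 0 0 -1" --pt "0.2 4 0 0 0 0 -1" --pt "0.2 3 0 0 0 0 -1"

```text
time_s: 3.0
eef_pos: [563.5, 12.6, 29.0]
ee_rot: [0.001, 0.737, 0.676, -0.002]
force: [-1.0, -5.3, 1.4]
grip_width: 0.461
```

```bash
python3 t.py
```

```text
t 3.0 pos [563.49  12.62  29.01] corr [ 0.0052 -0.0015 -0.0005] F [-1.03 -5.27  1.36] M [-0.58  0.34  0.09] w 0.461
```

>>> play_rows --pt "0.1 2 0 0.003 0 0 -1" --pt "0.1 2 0 0.003 0 0 -1" --pt "0.1 1.5 0 0 0 0 -1"

```text
time_s: 3.25
eef_pos: [563.9, 17.2, 29.0]
ee_rot: [-0.0, 0.737, 0.676, -0.001]
force: [-1.7, -5.7, 0.4]
grip_width: 0.465
```

>>> play_rows --pt "0.1 1.4 0 0 0 0 -1" --pt "0.1 1.4 0 0 0 0 -1"

```text
time_s: 3.42
eef_pos: [564.1, 19.1, 29.0]
ee_rot: [0.0, 0.737, 0.676, -0.002]
force: [-0.7, -4.8, -0.3]
grip_width: 0.463
```

>>> play_rows --pt "0.1 1.4 0 0 0 0 -1" --pt "0.1 1.4 0 0 0 0 -1"

```text
time_s: 3.58
eef_pos: [564.2, 21.3, 29.0]
ee_rot: [0.001, 0.737, 0.676, -0.002]
force: [-1.5, -4.1, 0.5]
grip_width: 0.46
```

>>> play_rows --pt "0.1 1.4 0 0 0 0 -1" --pt "0.1 1.4 0 0 0 0 -1"

```text
time_s: 3.75
eef_pos: [564.5, 24.0, 29.0]
ee_rot: [0.001, 0.737, 0.676, -0.002]
force: [-1.0, -2.5, 0.3]
grip_width: 0.459
```

```bash
python3 t.py
python3 - <<'E'
from h import *
snap("scene","sc5",(230,140,360,250),5)
E
```

```text
t 3.75 pos [564.46  23.98  29.02] corr [ 0.0042 -0.0025 -0.0007] F [-1.02 -2.48  0.25] M [-0.24  0.02  0.08] w 0.459
```

View pics/sc5.png

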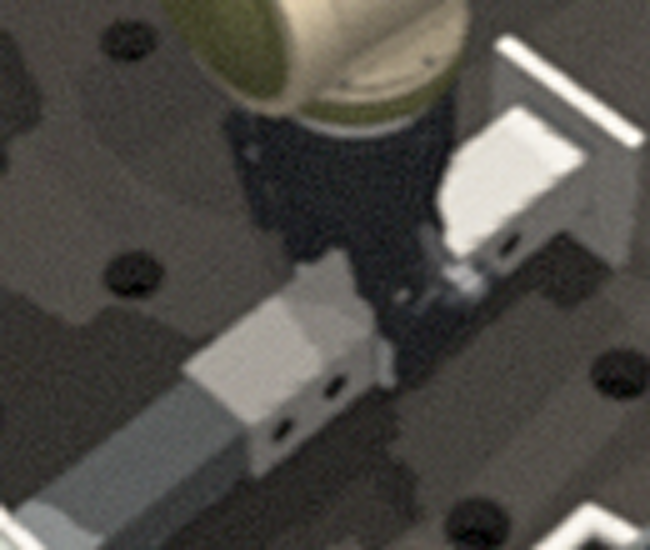

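The next hole is now at crop px (335,385), still dark. The button sits at about (344,384), so roughly 2–4 mm remain. Smaller steps from here.

>>> play_rows --pt "0.1 1.1 0 0 0 0 -1"

```text
time_s: 3.88
eef_pos: [564.6, 26.0, 29.0]
ee_rot: [0.0, 0.737, 0.676, -0.002]
force: [-0.7, -1.7, 1.3]
grip_width: 0.467
```

>>> play_rows --pt "0.1 1.1 0 0 0 0 -1"

```text
time_s: 3.97
eef_pos: [564.8, 27.4, 29.0]
ee_rot: [0.0, 0.737, 0.676, -0.002]
force: [-0.3, -3.8, -0.5]
grip_width: 0.465
```

>>> play_rows --pt "0.1 1.1 0 0 0 0 -1"

```text
time_s: 4.05
eef_pos: [564.9, 28.5, 29.0]
ee_rot: [0.0, 0.737, 0.676, -0.002]
force: [-1.9, -3.0, 0.8]
grip_width: 0.461
```

>>> play_rows --pt "0.1 0.8 0 0 0 0 -1"

```text
time_s: 4.13
eef_pos: [564.9, 29.2, 29.0]
ee_rot: [0.001, 0.737, 0.676, -0.002]
force: [-2.4, -7.9, 0.3]
grip_width: 0.462
```

```bash
python3 t.py
python3 - <<'E'
from h import *
snap("scene","sc6",(230,140,360,250),5)
E
```

```text
t 4.13 pos [564.91  29.18  28.99] corr [ 0.0038 -0.0025 -0.0011] F [-2.42 -7.93  0.32] M [-1.05  0.28 -0.  ] w 0.462
```

View pics/sc6.png

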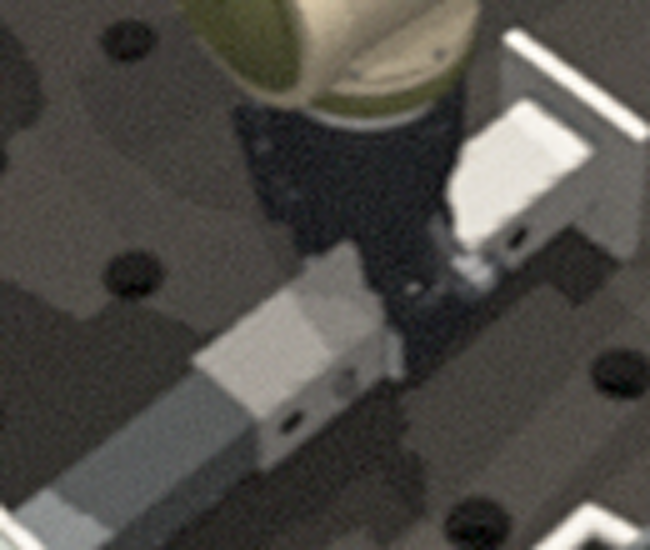

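The button has popped out: the hole at crop px (345,380) is now filled by the grey button, and the force has jumped to 8 N. One more light pull to confirm it stalls.

>>> play_rows --pt "0.1 0.8 0 0 0 0 -1"

```text
time_s: 4.27
eef_pos: [564.9, 29.4, 29.0]
ee_rot: [0.001, 0.737, 0.676, -0.003]
force: [-3.0, -9.3, 1.0]
grip_width: 0.463
```

>>> play_rows --pt "0.1 0.9 0 0 0 0 -1"

```text
time_s: 4.35
eef_pos: [564.9, 29.4, 29.0]
ee_rot: [0.001, 0.737, 0.676, -0.003]
force: [-3.6, -9.8, 0.2]
grip_width: 0.47
```

Stalled at y = 29.4 with about 10 N, so it's locked. One last light hold, then release and lift.

>>> play_rows --pt "0.1 1.0 0 0 0 0 -1" --pt "0 0.3 0 0 0 0 0.2" --pt "0 0 0 0 0 0 0.6" --pt "0 0 0 0 0 0 1" --pt "0 0 0 0 0 0 1"

```text
time_s: 4.77
eef_pos: [565.0, 30.5, 29.0]
ee_rot: [0.001, 0.737, 0.676, -0.003]
force: [0.1, 0.6, -0.1]
grip_width: 0.985
```

```bash
python3 t.py
```

```text
t 4.77 pos [565.03  30.55  28.97] corr [ 0.0065 -0.0033 -0.0007] F [ 0.08  0.64 -0.14] M [-0.02 -0.03 -0.06] w 0.985
```

>>> play_rows --pt "-1 0 12 0.006 -0.003 0 1" --pt "0 0 18 0 0 0 1" --pt "0 0 22 0 0 0 1" --pt "0 0 25 0 0 0 1" --pt "0 0 25 0 0 0 1"

```text
time_s: 5.18
eef_pos: [560.5, 32.1, 132.7]
ee_rot: [-0.005, 0.737, 0.676, -0.002]
force: [-0.2, 0.2, 0.3]
grip_width: 0.996
```

>>> play_rows --pt "0 0 30 0 0 0 1" --pt "0 0 30 0 0 0 1" --pt "0 0 30 0 0 0 1" --pt "0 0 0 0 0 0 1" --pt "0 0 0 0 0 0 1"

```text
time_s: 5.6
eef_pos: [560.4, 33.1, 237.6]
ee_rot: [-0.0, 0.736, 0.677, 0.003]
force: [-0.1, -0.5, -1.8]
grip_width: 1.0
```

```bash
python3 t.py
python3 - <<'E'
from h import *
snap("scene","sc7",(180,120,380,270),4)
E
```

```text
t 5.6 pos [560.41  33.13 237.58] corr [-0.005   0.004  -0.0033] F [-0.15 -0.49 -1.83] M [ 0.02  0.   -0.05] w 1.0
```

View pics/sc7.png

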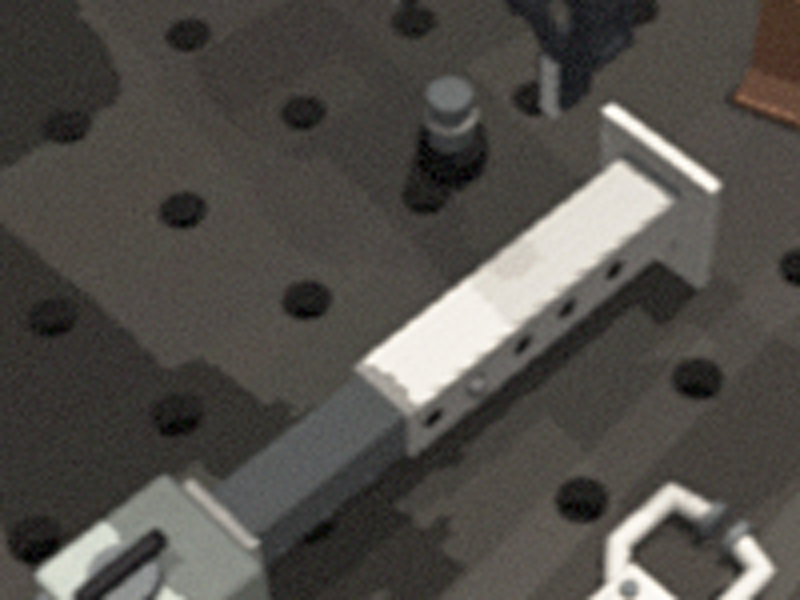

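The button stands out in the second hole from the foot end (crop px 476,385), with one empty hole on the foot side and three beyond. The bolt, clamp and tee look unmoved, and the gripper is clear.

```bash
python3 -c "
from rig import ctrl; print(ctrl.finish_job())"
```

```text
the job is handed in; nothing more can be done
None
```

The length stop is let out by one hole and locked, and I have handed the job in at about 5.6 s of robot time.

- **Move:** I pinched the tube across the button, which pressed it flush (39.5 mm between the pads). I then pulled the tube outward about 36 mm in small steps until the button popped out in the next hole.
- **Lock check:** Pulling lightly afterwards, the tube stopped moving while the force rose from about 4 N to about 10 N. About 3 N of that is the tube's friction, so the button took roughly 7 N. The strongest force I read was about 10 N, but I took no reading during one last light hold, with a slightly larger step (1.0 mm against 0.9 mm), just before letting go.
- **Final picture:** The button stands out in the very next hole, with one empty hole on the foot side and three beyond it. The gripper is open and clear. The bolt, and the parts of the clamp and tee in view, look unmoved; the bottle was out of frame.

**Where checks disagreed:** The scene and wrist cameras put the tube's axis about 5 mm apart. The tool also drifted about 7 mm on the way down, which I corrected before closing the fingers.

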